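Pack the copier's feed rollers into their transport cradle and lock it

ROBOT

A 6-joint arm with a two-finger parallel gripper is mounted at the origin on a cart in front of the work surface, level with it; the furniture and walls round the work are solid. World frame = base frame: x ahead of the robot, y to its left, z up, the work surface at z = 0. Lengths are in m, angles in rad, forces in N, time in s.
With the tool pointing down it reaches from about 0.4 to 0.925 m from the base axis. Payload 12.5 kg.
Tool frame: the origin (TCP) lies on the centre line of the jaws, within the pads' length; the fingertips stand 8 mm ahead of it and the grasp point (between the pads) lies 11 mm behind it; z points along the fingers, y is the line along which they close (so a half turn about z gives the same grasp; the last joint's range is limited). The gripper opens to 95 mm and grips with 3 to 60 N. Pads are 20 mm wide; open, the fingers measure 119 mm over their backs; the gripper's body (75 mm by 180 mm) begins 59 mm behind the grasp point.
Start: joints at [-0.106, 0.491, 1.559, -0, 1.092, -0.106], TCP at [0.625, 0, 0.223] pointing down, gripper open.
Joint ranges: [-3.1, 3.1], [-0.84, 2.19], [0.05, 2.79], [-1.13, 4.28], [0.06, 2.93], [-2.69, 2.69]. Speed limits (rad/s): [2.22, 2.22, 2.79, 3.14, 3.14, 3.14].

INTERFACE

Orientations are given as a unit quaternion [x, y, z, w].
In Python, from cell import status, cams, job_done gives the robot as it stands. The module is installed in compiled form; this text tells all that it offers.
- The arm moves only by the tool arm_command, never from a script. Its argument "steps" is a list of rows, each an object with "grip": the finger opening in mm, from 0 to 95.1; "delta_pos": the shift along the tool's x, y, z in mm, a list of three; "delta_rot": the turn, a rotation vector about the tool's x, y, z in rad, a list of three. In form: [{"grip": grip, "delta_pos": [x, y, z], "delta_rot": [ax, ay, az]}, ...]. A call has 1 to 20 rows; each row is the pose to reach, as a shift and turn from the pose commanded when the call began, along the tool's axes at that moment; what a row does not reach only later rows make up. A row lasts 1/10 s, in which the tool goes at most 50 mm and 8.59 degrees, less where a joint would pass 70% of its speed; a pose out of reach is approached as far as the arm can. A call with a gripper value outside its range is refused whole. The fingers move at their own pace and stop on an object; the grip force is fixed at half the most. Time passes only in rows, so rows that repeat a pose let the fingers close. It gives the time, the measured TCP pose, the force, the opening and the grip force at its end, in the units of the state.
- status.read_state(): the state, without advancing time (a new reading comes with each control period).
- cams.snapshot(name): name is "scene" or "side" or "wrist"; returns the picture (420x560x3 uint8, blue, green, red); there is no depth.
- cams.get_calibration(name): a dict with "K" (3x3 intrinsics, pixels), "position" and "attitude" of the camera in the world. Camera axes: x right, y up, looking along -z (the intrinsics and any distortion apply to the point x, -y, -z); pixel columns grow to the right and rows downward; lengths in m; the calibration is good to about 2 mm. A picture is of the moment at which its call begins: read the wrist's pose just before it. get_calibration takes no time and is no camera call; for the wrist camera it gives the pose at the moment of the call.
- job_done(): hands the job in; it is judged then, once.
Trained networks look in the newest picture that a camera, given by its name, has taken for a name from the list of things; names that differ only in an ending like _2 or _b are one class to them, and where a whole thing is asked for, a point or a joint stands for the part that bears it (a point fixed in the world has none). Each returns a list of dicts, best first, with "score" (0 to 1); they miss things now and then, are a little off and sometimes report something else, mostly with a low value. They report only what shows in the picture. A call takes as long as a camera call.
- cams.spot_in(label, camera): "point" ([x, y, z] in m, in world coordinates, good to about 4 mm: the middle of the surface that is visible of it).
- cams.masks_of(label, camera): "region" (420x560 bool, what is visible of it).
The state is a dict: "clock": time; "joint_positions": joint angles; "qd": joint speeds; "joint_torque": joint torques, N m; "eef_pos": TCP position; "tool_rot": TCP orientation; "ft_force": force on the tool from outside, world axes, zero at the start; "ft_torque": the same for the moment, N m; "opening": opening from 0.0 (shut) to 1.0 (fully open); "gripper_force": force on a finger pad.
Only numpy, scipy, OpenCV 4.12 (cv2) and the standard library are available. Lean on these libraries where they do the work, as an engineer would, in place of code of your own. Each camera call takes 0.05 s, during which the arm holds its last target. There are 200 camera calls.

TASK

Pack the copier's feed rollers that lie loose on the desk into their transport cradle: slide the lock grip fully open, lay each roller in a V-groove of its own with the necked shaft end towards the lock housing, and push it gently along the groove, in under the housing, until it stands against the end stop. When all the rollers on the desk are in and home, slide the lock grip fully over to its other end so that the lock plate holds every roller by its neck, and let go.

Things in the scene. Friction and masses are not known exactly. Their poses are not given: they have to be found in the camera images.
- roller_a: loose feed roller: 14 mm steel shaft, black rubber sleeve (24 mm dia, x -27 to +27 mm), white six-sided hub (24 mm across flats, x -94 to -110, flat end face), neck of 6.4 mm dia at x +74 to +84, then a 14 mm collar to the tip at +90. Origin: on the axis at the sleeve's middle, 12 mm above the desk as it lies; +x along the shaft to the neck. 0.13-0.22 kg. May be absent
- roller_b: a second roller, exactly like roller_a; may be absent. On the desk a roller rests on sleeve and hub flat and does not roll away; the hub is too wide for the housing's windows, so the neck end must lead
- roller_c: a third roller, exactly like roller_a; may be absent. A roller balances 7 mm from the middle of its sleeve towards the hub. Grip it across the rubber sleeve; to push one along its groove, press on the flat hub end
- cradle: transport cradle, fixed on the desk; base 200 x 172 mm, origin at its underside, +x from the loading end to the lock housing. Three 90-degree V-grooves along x, 56 mm apart, in two grey blocks at x -92 to -70 and +30 to +64 mm, tops at z 39 mm, V 26 mm wide at the top. Between the blocks an open trough (floor z 10 mm) with room for sleeves and fingers
- groove_left (a point): home point of the left groove (cradle y +56 mm): where a roller's origin lies when it rests in this groove against the end stop, 36 mm above the desk. Axes as the cradle's: x along the groove towards the stop, z up
- groove_middle (a point): home point of the middle groove (cradle y 0), as groove_left. The housing's beam bars the way straight down to home: a roller is laid in 29 to 40 mm short of its home point (tip in front of the housing, sleeve in the trough, hub outside the front block) and then pushed in along the groove, against 1 to 3 N of friction
- groove_right (a point): home point of the right groove (cradle y -56 mm), as groove_left
- end_stop: end stop: back wall of the lock housing, fixed on the cradle, face at cradle x +90 mm across all grooves, top z 52 mm. Origin and axes as the cradle's. The housing's front wall is at x +65 to +72 mm, 56 mm high, with a window 21 mm wide per groove under a beam (from z 48 mm up)
- lock (a joint): lock slide, a plate with three keyhole slots at cradle x +79 mm. 0 = open (end towards cradle -y, wide windows at the grooves), 0.024 m = locked (end towards +y, 5 mm tongues over and under the necks). Stays where left, about 1.5 N to move. More than 5 mm from open it bars the shafts; it locks only if each roller in the cradle is within 2 mm of the stop, else it jams on a shaft
- lock_grip (a point): centre of the black ribbed grip on the lock slide: 14 mm thick along cradle x, 28 mm long along y, 22 mm tall (z 62 to 84 mm, this point at 74); 6 mm clear above the housing's front wall; moves with the slide. Pinch it across the 14 mm from above or push its ends

How it is judged:
By the outcome, as a careful person would: the job done as asked, in the order asked, and still so for the second after the job is handed in, with the robot touching nothing.
Of roller_a, roller_b, roller_c only 2 to 3 are there at a start; the rules pass over those that are not, and their reading is None.
At some moment in a run one of roller_a, roller_b, roller_c may be knocked a few centimetres aside while the robot is not near it.
Once in a run the grip may slacken for a moment while it holds something.
It also fails if it takes over 210 s, if anything falls off the work surface, if the arm or the gripper's body presses on something with over 40 N, if the wrist force passes 120 N, or if a joint passes its speed limit or range.

## Working session

There is one attempt and no reset: what is moved stays moved. The work goes in short steps, Python scripts to look and compute and a tool call to move; the robot and the scene stay as the last step left them, time stands still between calls to the robot, and variables do not carry over. Pictures are saved under pics/ and viewed, at most 14 in all, crops included, and the job is handed in when it is done.

Besides the shell and the picture viewer there is one more tool, called as name(argument=value, ...), one argument or row to a line, values as JSON. arm_command: Moves the arm, as the interface text tells. Its arguments: {"type":"object","properties":{"steps":{"type":"array","items":{"type":"object","properties":{"grip":{"type":"number"},"delta_pos":{"type":"array","items":{"type":"number"}},"delta_rot":{"type":"array","items":{"type":"number"}}}}}},"required":["steps"]}

```bash
mkdir -p pics
cat > h.py <<'E'
import numpy as np, cv2
from cell import status, cams, job_done
from scipy.spatial.transform import Rotation as R
def cal(n):
    c=cams.get_calibration(n); return np.array(c["K"]),np.array(c["position"]),c
def rot(c):
    a=np.array(c["attitude"]); return R.from_quat(a).as_matrix() if a.size==4 else a
def px2w(n,uv,z,c=None):
    c=c or cams.get_calibration(n); K=np.array(c["K"]);p=np.array(c["position"])
    d=np.linalg.inv(K)@np.array([uv[0],uv[1],1.]); d=rot(c)@(d*[1,-1,-1]); return p+d*(z-p[2])/d[2]
def w2px(n,P,c=None):
    c=c or cams.get_calibration(n); K=np.array(c["K"]); q=rot(c).T@(np.array(P)-np.array(c["position"]))*[1,-1,-1]; q=K@q; return q[:2]/q[2]
def st():
    s=status.read_state(); print(round(s["clock"],2),np.round(s["eef_pos"],4),"yaw etc",np.round(R.from_quat(s["tool_rot"]).as_matrix(),3).tolist(),"F",np.round(s["ft_force"],1),s["opening"],s["gripper_force"],np.round(s["joint_positions"],3)); return s
E
python3 - <<'E'
from h import *
st()
for n in ["scene","side","wrist"]:
    im=cams.snapshot(n); cv2.imwrite(f"pics/{n}0.png",im)
    c=cams.get_calibration(n); print(n,{k:(np.round(v,4).tolist() if not isinstance(v,str) else v) for k,v in c.items()})
    for l in ["roller_a","cradle","lock_grip","end_stop"]:
        print(l,[(np.round(d["point"],3).tolist(),round(d["score"],2)) for d in cams.spot_in(l,n)])
E
```

```text
0.0 [0.6247 0.     0.222 ] yaw etc [[0.0, 1.0, -0.001], [1.0, -0.0, 0.0], [0.0, -0.001, -1.0]] F [-0.1  0.   0. ] 0.9959623820356209 0.0 [-0.106  0.492  1.56   0.     1.092 -0.106]
scene {'K': [[398.4765, 0.0, 274.8769], [0.0, 398.4765, 215.8112], [0.0, 0.0, 1.0]], 'position': [0.1257, -0.8195, 0.8997], 'attitude': [0.3991, -0.0895, -0.2121, 0.8876]}
roller_a [([0.483, 0.283, 0.024], 0.71), ([0.381, 0.299, 0.02], 0.69)]
cradle [([0.544, -0.313, 0.027], 0.79)]
lock_grip [([0.613, -0.318, 0.062], 0.86)]
end_stop [([0.626, -0.349, 0.051], 0.5)]
side {'K': [[518.9869, 0.0, 279.9813], [0.0, 518.9869, 206.6129], [0.0, 0.0, 1.0]], 'position': [0.3712, 1.2408, 0.5286], 'attitude': [-0.0436, 0.574, 0.8166, -0.0432]}
roller_a [([0.384, 0.329, 0.019], 0.96), ([0.488, 0.313, 0.017], 0.79)]
cradle [([0.56, -0.278, 0.026], 0.67), ([0.62, -0.294, 0.058], 0.33)]
lock_grip [([0.624, -0.293, 0.052], 0.44)]
end_stop [([0.644, -0.232, 0.042], 0.65)]
wrist {'K': [[297.5742, 0.0, 278.4349], [0.0, 297.5742, 207.5561], [0.0, 0.0, 1.0]], 'position': [0.6262, 0.076, 0.3856], 'attitude': [-0.1367, -0.0001, 0.0004, 0.9906]}
roller_a [([0.495, 0.196, 0.013], 0.75)]
cradle [([0.529, -0.217, 0.015], 0.94)]
lock_grip []
end_stop []
```

View pics/scene0.png

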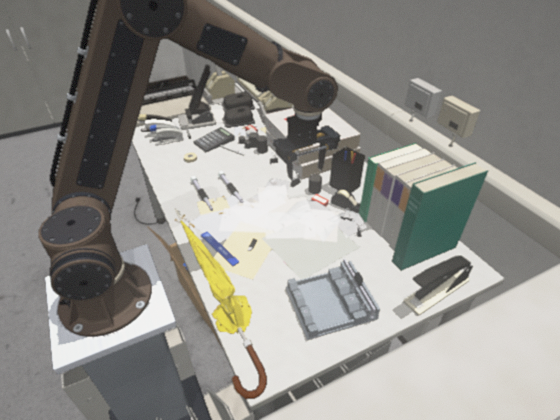

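View pics/wrist0.png

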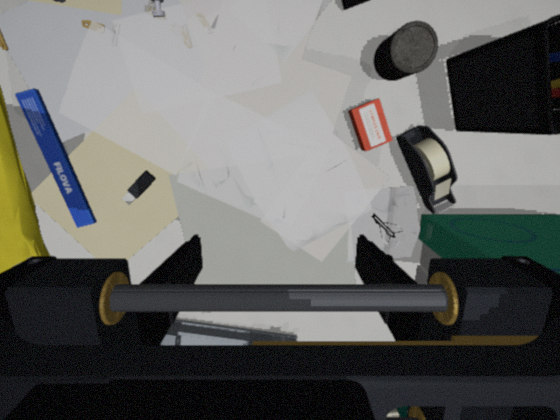

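The scene shows two rollers at about (200,192) and (230,187) px and the cradle at (330,297). The wrist view doesn't show much of either. I'll move over the rollers first.

arm_command(
  steps=[
    {"grip":95,"delta_pos":[50,-25,-25]},
    {"grip":95,"delta_pos":[100,-60,-60]},
    {"grip":95,"delta_pos":[150,-90,-90]},
    {"grip":95,"delta_pos":[190,-120,-120]},
    {"grip":95,"delta_pos":[190,-120,-120]},
    {"grip":95,"delta_pos":[190,-120,-120]},
    {"grip":95,"delta_pos":[190,-120,-120]},
    {"grip":95,"delta_pos":[190,-120,-120]},
    {"grip":95,"delta_pos":[190,-120,-120]},
  ],
)

```text
validation failed for argument at $.st...
```

Run:
```python
from h import *
st()
c=cams.get_calibration("wrist"); print(c)
im=cams.snapshot("wrist"); cv2.imwrite("pics/w1.png",im)
for d in cams.masks_of("roller_a","wrist"):
    m=d["region"]; ys,xs=np.nonzero(m); print(d["score"],m.sum(),xs.min(),xs.max(),ys.min(),ys.max(),cv2.minAreaRect(np.c_[xs,ys].astype(np.float32)))
print([(np.round(d["point"],3).tolist(),round(d["score"],2)) for d in cams.spot_in("roller_a","wrist")])
s=cv2.imread("pics/side0.png"); cv2.imwrite("pics/s1.png",s)
```

```text
0.75 [0.625  0.     0.2227] yaw etc [[0.0, 1.0, 0.0], [1.0, -0.0, -0.0], [-0.0, 0.0, -1.0]] F [-0.5 -0.8 -0.3] 0.9974113251856266 0.0 [-0.106  0.491  1.559 -0.     1.092 -0.106]
{'K': array([[297.57415907,   0.        , 278.43490377],
       [  0.        , 297.57415907, 207.5560883 ],
       [  0.        ,   0.        ,   1.        ]]), 'position': array([0.62620099, 0.07599669, 0.38562704]), 'attitude': array([-1.36730028e-01, -8.78004322e-05,  3.57274476e-04,  9.90608280e-01])}
0.54 177 152 165 0 17 ((158.6305389404297, 8.457963943481445), (17.760574340820312, 12.239496231079102), 86.18592071533203)
[([0.495, 0.194, 0.015], 0.66), ([0.527, -0.217, 0.013], 0.65)]
```

View pics/w1.png

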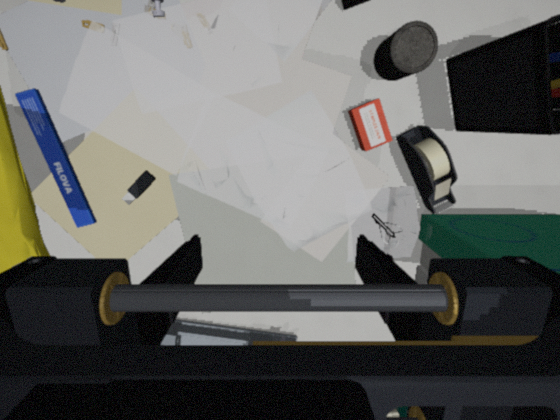

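The picture is unchanged because the move call failed validation: `delta_rot` is required in every row.

arm_command(
  steps=[
    {"grip":95,"delta_pos":[50,-25,-25],"delta_rot":[0,0,0]},
    {"grip":95,"delta_pos":[100,-60,-60],"delta_rot":[0,0,0]},
    {"grip":95,"delta_pos":[150,-90,-90],"delta_rot":[0,0,0]},
    {"grip":95,"delta_pos":[190,-120,-120],"delta_rot":[0,0,0]},
    {"grip":95,"delta_pos":[190,-120,-120],"delta_rot":[0,0,0]},
    {"grip":95,"delta_pos":[190,-120,-120],"delta_rot":[0,0,0]},
    {"grip":95,"delta_pos":[190,-120,-120],"delta_rot":[0,0,0]},
    {"grip":95,"delta_pos":[190,-120,-120],"delta_rot":[0,0,0]},
    {"grip":95,"delta_pos":[190,-120,-120],"delta_rot":[0,0,0]},
  ],
)

```text
clock: 1.8
eef_pos: [0.5055, 0.189, 0.3415]
tool_rot: [0.708, 0.707, -0.001, -0.0]
ft_force: [-0.5, -1.0, -1.4]
opening: 1.001
gripper_force: 0.0
```

Run:
```python
from h import *
st()
im=cams.snapshot("wrist"); cv2.imwrite("pics/w2.png",im)
for d in cams.masks_of("roller_a","wrist"):
    m=d["region"]; ys,xs=np.nonzero(m); print(d["score"],m.sum(),xs.min(),xs.max(),ys.min(),ys.max(),cv2.minAreaRect(np.c_[xs,ys].astype(np.float32)))
print([(np.round(d["point"],3).tolist(),round(d["score"],2)) for d in cams.spot_in("roller_a","wrist")])
```

```text
1.8 [0.5055 0.189  0.3415] yaw etc [[0.001, 1.0, -0.002], [1.0, -0.001, -0.001], [-0.001, -0.002, -1.0]] F [-0.5 -1.  -1.4] 1.0011948817921261 0.0 [ 0.236  0.266  1.592 -0.     1.286  0.237]
0.94 1603 257 277 35 171 ((267.41864013671875, 103.00189208984375), (136.21897888183594, 18.18113136291504), 88.66777801513672)
0.86 1716 185 210 22 162 ((200.8890838623047, 91.57328796386719), (141.18154907226562, 19.519079208374023), 84.44703674316406)
[([0.386, 0.317, 0.022], 0.79), ([0.493, 0.296, 0.019], 0.69)]
```

View pics/w2.png

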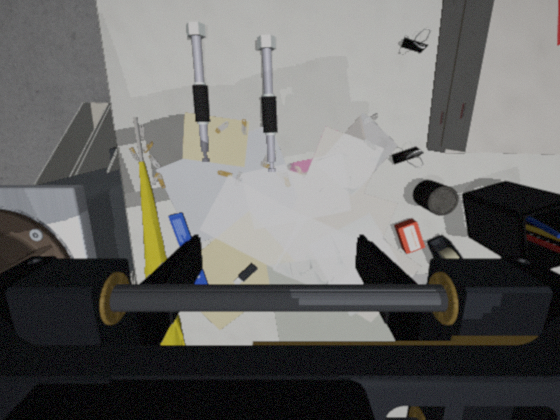

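The wrist view shows two rollers with their necks pointing down the picture (−y). The left one has hub (195,31), sleeve (202,102), tip (206,160). The right one has hub (266,42), sleeve (269,114), tip (271,170). Next I'll look at the cradle.

```bash
cat >> h.py <<'E'
def rollers(im,c,show=True):
    out=[]
    for d in cams.masks_of("roller_a","wrist"):
        m=d["region"]; ys,xs=np.nonzero(m)
        if m.sum()<300: continue
        W=np.array([px2w("wrist",(x,y),0.014,c)[:2] for x,y in zip(xs,ys)])
        g=im[ys,xs].max(1)<60
        l=np.linalg.svd(W-W.mean(0),full_matrices=False)[2][0]
        o=W[g]; k=np.median(o,0); o=o[np.linalg.norm(o-k,axis=1)<.04]; k=(o@l).max()/2+(o@l).min()/2
        t=W@l; mid=W.mean(0)+l*(k-W.mean(0)@l); ex=[t.min()-k,t.max()-k]
        if abs(ex[0])>abs(ex[1]): ax=l
        else: ax=-l
        out.append((mid,np.degrees(np.arctan2(ax[1],ax[0]))));print("roller",round(d["score"],2),m.sum(),mid.round(4),"yaw",out[-1][1].round(1),"ext",np.round(ex,4),"sleeve",len(o))
    return out
E
python3 - <<'E'
from h import *
c=cams.get_calibration("wrist"); im=cams.snapshot("wrist"); rollers(im,c)
for uv in [(202,102),(269,114),(195,31),(206,160),(266,42),(271,170)]: print(uv,px2w("wrist",uv,.012,c).round(4))
E
```

```text
roller 0.87 1577 [0.3853 0.2953] yaw -89.5 ext [-0.1129  0.0873] sleeve 478
roller 0.79 1561 [0.4915 0.2796] yaw -87.9 ext [-0.1119  0.0883] sleeve 466
(202, 102) [0.3868 0.298  0.012 ]
(269, 114) [0.4914 0.28   0.012 ]
(195, 31) [0.3834 0.3969 0.012 ]
(206, 160) [0.387  0.2078 0.012 ]
(266, 42) [0.4879 0.3823 0.012 ]
(271, 170) [0.4939 0.1912 0.012 ]
```

arm_command(
  steps=[
    {"grip":95,"delta_pos":[-50,5,0],"delta_rot":[0,0,0]},
    {"grip":95,"delta_pos":[-100,10,0],"delta_rot":[0,0,0]},
    {"grip":95,"delta_pos":[-150,20,0],"delta_rot":[0,0,0]},
    {"grip":95,"delta_pos":[-200,30,10],"delta_rot":[0,0,0]},
    {"grip":95,"delta_pos":[-250,40,20],"delta_rot":[0,0,0]},
    {"grip":95,"delta_pos":[-300,50,30],"delta_rot":[0,0,0]},
    {"grip":95,"delta_pos":[-350,55,35],"delta_rot":[0,0,0]},
    {"grip":95,"delta_pos":[-400,60,40],"delta_rot":[0,0,0]},
    {"grip":95,"delta_pos":[-440,60,40],"delta_rot":[0,0,0]},
    {"grip":95,"delta_pos":[-440,60,40],"delta_rot":[0,0,0]},
    {"grip":95,"delta_pos":[-440,60,40],"delta_rot":[0,0,0]},
    {"grip":95,"delta_pos":[-440,60,40],"delta_rot":[0,0,0]},
    {"grip":95,"delta_pos":[-440,60,40],"delta_rot":[0,0,0]},
    {"grip":95,"delta_pos":[-440,60,40],"delta_rot":[0,0,0]},
    {"grip":95,"delta_pos":[-440,60,40],"delta_rot":[0,0,0]},
  ],
)

```text
clock: 3.55
eef_pos: [0.5652, -0.2492, 0.303]
tool_rot: [0.707, 0.708, 0.0, 0.0]
ft_force: [-0.1, 1.0, 0.5]
opening: 1.0
gripper_force: 0.0
```

Run:
```python
from h import *
st()
c=cams.get_calibration("wrist"); im=cams.snapshot("wrist"); cv2.imwrite("pics/w3.png",im); rollers(im,c)
for l in ["cradle","lock_grip","end_stop"]:
        print(l,[(np.round(d["point"],3).tolist(),round(d["score"],2)) for d in cams.spot_in(l,"wrist")])
```

```text
3.55 [ 0.5652 -0.2492  0.303 ] yaw etc [[-0.001, 1.0, 0.0], [1.0, 0.001, -0.0], [-0.0, 0.0, -1.0]] F [-0.1  1.   0.5] 1.000156454900396 0.0 [-0.522  0.414  1.469  0.     1.258 -0.523]
roller 0.64 14288 [ 0.6183 -0.3275] yaw -20.8 ext [-0.1941  0.0411] sleeve 300
cradle [([0.544, -0.292, 0.026], 0.69)]
lock_grip [([0.624, -0.298, 0.061], 0.63)]
end_stop [([0.629, -0.298, 0.05], 0.66), ([0.545, -0.298, 0.027], 0.38)]
```

View pics/w3.png

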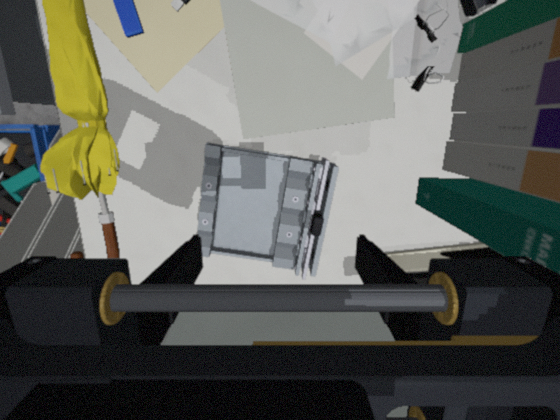

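The cradle is at about (265,210) px, with its housing to the right and yawed about −7°. I'll enlarge the crop and check the side view for a third roller.

Run:
```python
import cv2
im=cv2.imread("pics/w3.png")[130:285,190:350]
cv2.imwrite("pics/w3c.png",cv2.resize(im,(640,620)[:2] if 0 else (600,581),interpolation=cv2.INTER_CUBIC))
```

```text
(no output)
```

View pics/w3c.png

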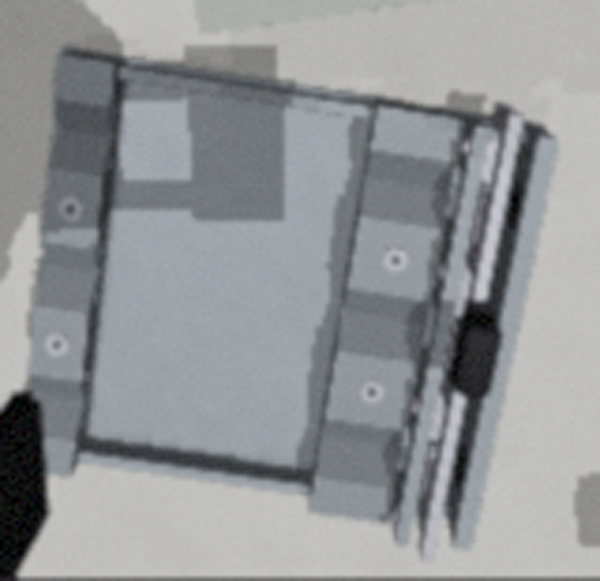

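View pics/side0.png

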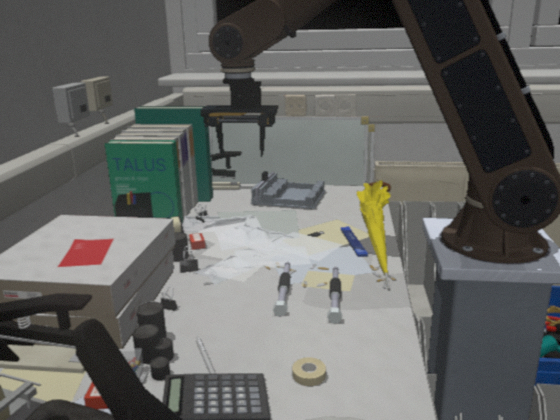

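Only two rollers are on the desk, at side view (284,288) and (335,292). The four screws on the block tops show at crop (70,209), (56,345), (396,260) and (371,392), so I'll fit the cradle to them. The grip is at crop (477,352).

Run:
```python
from h import *
st()
c=cams.get_calibration("wrist")
cr=lambda u,v:(190+(u+.5)/3.75-.5,130+(v+.5)/3.748-.5)
S=[(70,209),(56,345),(396,260),(371,392)]
W=np.array([px2w("wrist",cr(*s),.039,c)[:2] for s in S]); print(W.round(4))
print("d",np.linalg.norm(W[0]-W[1]),np.linalg.norm(W[2]-W[3]),np.linalg.norm(W[0]-W[2]),np.linalg.norm(W[1]-W[3]))
M=np.array([[-81,28],[-81,-28],[47,28],[47,-28]])/1000
def kab(M,W):
    a=M-M.mean(0);b=W-W.mean(0);H=a.T@b; th=np.arctan2(H[0,1]-H[1,0],H[0,0]+H[1,1]); Q=np.array([[np.cos(th),-np.sin(th)],[np.sin(th),np.cos(th)]])
    return th,W.mean(0)-Q@M.mean(0),Q
th,o,Q=kab(M,W); print("yaw",np.degrees(th),"origin",o,"res",(W-(M@Q.T+o)).round(4).tolist())
g=px2w("wrist",cr(477,348),.084,c)[:2]; print("grip in cradle",Q.T@(g-o))
for P in [(-100,86,10),(-92,86,39),(-92,-86,39),(64,86,39),(64,-86,39),(90,86,52),(90,-86,52)]:
    p=w2px("wrist",[*(Q@np.array(P[:2])/1000+o),P[2]/1000],c); print(P,((p-[190,130])*3.75).round())
```

```text
3.8 [ 0.565  -0.2498  0.3027] yaw etc [[-0.0, 1.0, 0.0], [1.0, 0.0, 0.0], [0.0, 0.0, -1.0]] F [-0.5  0.7  0.1] 0.995318430584652 0.0 [-0.523  0.415  1.468  0.     1.259 -0.523]
[[ 0.464  -0.2604]
 [ 0.4549 -0.3162]
 [ 0.5912 -0.2808]
 [ 0.5819 -0.3363]]
d 0.05649021834499975 0.05623734922067072 0.12877239161605725 0.12858581638118
yaw -9.093364833499825 origin [ 0.53977117 -0.30110739] res [[-0.0002, 0.0002], [-0.0005, -0.0002], [0.0006, 0.0001], [0.0001, -0.0001]]
grip in cradle [0.07767188 0.01134132]
(-100, 86, 10) [52. 45.]
(-92, 86, 39) [55. 54.]
(-92, -86, 39) [ 16. 470.]
(64, 86, 39) [464. 120.]
(64, -86, 39) [386. 524.]
(90, 86, 52) [537. 136.]
(90, -86, 52) [450. 548.]
```

```bash
cat >> h.py <<'E'
th=np.radians(-9.093); o=np.array([.53977,-.30111]); Q=np.array([[np.cos(th),-np.sin(th)],[np.sin(th),np.cos(th)]])
def cw(x,y): return Q@np.array([x,y])/1000+o
def delta(P,yaw,sym=True):
    """tool delta mm/rad to TCP P with tool y axis at world heading yaw deg, pointing down"""
    s=status.read_state(); A=R.from_quat(s["tool_rot"]).as_matrix()
    a=np.radians(yaw); y=np.array([np.cos(a),np.sin(a),0]); z=np.array([0,0,-1.]); T=np.c_[np.cross(y,z),y,z]
    print("dpos",(A.T@(np.array(P)-s["eef_pos"])*1000).round(1).tolist(),"drot",R.from_matrix(A.T@T).as_rotvec().round(3).tolist())
E
python3 - <<'E'
from h import *
for uv in [(397,265),(362,222)]: print(px2w("scene",uv,0).round(3))
g=cw(79,11.3); delta([*g,.068],-9.1); print(g)
E
```

```text
[ 0.793 -0.275  0.   ]
[ 0.813 -0.074  0.   ]
dpos [-52.6, 54.5, 234.7] drot [0.0, -0.0, 0.159]
[ 0.61956304 -0.30243696]
```

arm_command(
  steps=[
    {"grip":50,"delta_pos":[-20,20,40],"delta_rot":[0,0,0.08]},
    {"grip":50,"delta_pos":[-40,40,80],"delta_rot":[0,0,0.159]},
    {"grip":50,"delta_pos":[-53,54,120],"delta_rot":[0,0,0.159]},
    {"grip":50,"delta_pos":[-53,54,160],"delta_rot":[0,0,0.159]},
    {"grip":50,"delta_pos":[-53,54,190],"delta_rot":[0,0,0.159]},
    {"grip":50,"delta_pos":[-53,54,205],"delta_rot":[0,0,0.159]},
    {"grip":50,"delta_pos":[-53,54,220],"delta_rot":[0,0,0.159]},
    {"grip":50,"delta_pos":[-53,54,230],"delta_rot":[0,0,0.159]},
    {"grip":50,"delta_pos":[-53,54,234],"delta_rot":[0,0,0.159]},
    {"grip":50,"delta_pos":[-53,54,234],"delta_rot":[0,0,0.159]},
    {"grip":50,"delta_pos":[-53,54,234],"delta_rot":[0,0,0.159]},
    {"grip":30,"delta_pos":[-53,54,234],"delta_rot":[0,0,0.159]},
    {"grip":20,"delta_pos":[-53,54,234],"delta_rot":[0,0,0.159]},
    {"grip":5,"delta_pos":[-53,54,234],"delta_rot":[0,0,0.159]},
    {"grip":5,"delta_pos":[-53,54,234],"delta_rot":[0,0,0.159]},
    {"grip":5,"delta_pos":[-53,54,234],"delta_rot":[0,0,0.159]},
    {"grip":5,"delta_pos":[-53,54,234],"delta_rot":[0,0,0.159]},
  ],
)

```text
clock: 5.5
eef_pos: [0.6185, -0.3029, 0.0687]
tool_rot: [0.761, 0.649, -0.0, -0.001]
ft_force: [-4.3, 0.3, 3.4]
opening: 0.143
gripper_force: 30.0
```

Run:
```python
from h import *
s=st(); print("tcp in cradle",(Q.T@(s["eef_pos"][:2]-o)*1000).round(1))
```

```text
5.5 [ 0.6185 -0.3029  0.0687] yaw etc [[0.158, 0.987, -0.001], [0.987, -0.158, 0.0], [0.0, -0.001, -1.0]] F [-4.3  0.3  3.4] 0.14344674296599336 30.000864565372467 [-0.551  0.744  1.521 -0.     0.878 -0.392]
tcp in cradle [78.  10.7]
```

arm_command(
  steps=[
    {"grip":5,"delta_pos":[-3,0,0],"delta_rot":[0,0,0]},
    {"grip":5,"delta_pos":[-7,0,0],"delta_rot":[0,0,0]},
    {"grip":5,"delta_pos":[-11,0,0],"delta_rot":[0,0,0]},
    {"grip":5,"delta_pos":[-15,0,0],"delta_rot":[0,0,0]},
    {"grip":5,"delta_pos":[-18,0,0],"delta_rot":[0,0,0]},
    {"grip":5,"delta_pos":[-20,0,0],"delta_rot":[0,0,0]},
    {"grip":5,"delta_pos":[-21,0,0],"delta_rot":[0,0,0]},
    {"grip":5,"delta_pos":[-21,0,0],"delta_rot":[0,0,0]},
  ],
)

```text
clock: 6.3
eef_pos: [0.6157, -0.3201, 0.0686]
tool_rot: [0.761, 0.649, 0.001, -0.003]
ft_force: [-1.1, 21.6, 6.9]
opening: 0.143
gripper_force: 30.0
```

arm_command(
  steps=[
    {"grip":5,"delta_pos":[-1,0,0],"delta_rot":[0,0,0]},
    {"grip":5,"delta_pos":[-2,0,0],"delta_rot":[0,0,0]},
    {"grip":5,"delta_pos":[-2,0,0],"delta_rot":[0,0,0]},
  ],
)

```text
clock: 6.6
eef_pos: [0.6155, -0.3209, 0.0686]
tool_rot: [0.761, 0.649, 0.002, -0.003]
ft_force: [-0.2, 26.6, 8.4]
opening: 0.146
gripper_force: 30.0
```

Run:
```python
from h import *
s=st(); print("tcp in cradle",(Q.T@(s["eef_pos"][:2]-o)*1000).round(1))
```

```text
6.6 [ 0.6155 -0.3209  0.0686] yaw etc [[0.158, 0.987, -0.002], [0.987, -0.158, 0.007], [0.007, -0.003, -1.0]] F [-0.2 26.6  8.4] 0.14647955347523606 30.001674592494965 [-0.577  0.752  1.502  0.006  0.893 -0.423]
tcp in cradle [77.9 -7.5]
```

arm_command(
  steps=[
    {"grip":30,"delta_pos":[3,0,0],"delta_rot":[0,0,0]},
    {"grip":50,"delta_pos":[3,0,0],"delta_rot":[0,0,0]},
    {"grip":50,"delta_pos":[3,0,-10],"delta_rot":[0,0,0]},
    {"grip":70,"delta_pos":[3,0,-40],"delta_rot":[0,0,0]},
    {"grip":95,"delta_pos":[20,0,-90],"delta_rot":[0,0,0]},
    {"grip":95,"delta_pos":[60,0,-130],"delta_rot":[0,0,0]},
    {"grip":95,"delta_pos":[80,0,-150],"delta_rot":[0,0,0]},
    {"grip":95,"delta_pos":[80,-40,-150],"delta_rot":[0,0,0]},
    {"grip":95,"delta_pos":[80,-40,-150],"delta_rot":[0,0,0]},
    {"grip":95,"delta_pos":[80,-40,-150],"delta_rot":[0,0,0]},
    {"grip":95,"delta_pos":[80,-40,-150],"delta_rot":[0,0,0]},
  ],
)

```text
clock: 7.7
eef_pos: [0.5891, -0.2412, 0.2189]
tool_rot: [0.761, 0.648, 0.0, 0.0]
ft_force: [0.2, -0.9, 0.4]
opening: 0.982
gripper_force: 0.0
```

Run:
```python
from h import *
st(); c=cams.get_calibration("wrist"); im=cams.snapshot("wrist"); cv2.imwrite("pics/w4.png",im)
ctr=[w2px("wrist",[*cw(x,y),.039],c) for x in(-81,47) for y in (28,-28)]
print(np.round(ctr,1).tolist()); a=w2px("wrist",[*cw(0,0),.03],c); x0,y0=(a-[100,95]).astype(int); x0=max(x0,0);y0=max(y0,0)
print(x0,y0); cv2.imwrite("pics/w4c.png",cv2.resize(im[y0:y0+190,x0:x0+240],None,fx=3,fy=3,interpolation=cv2.INTER_CUBIC))
for y in (-12,-7.5,0,11): print(y,((w2px("wrist",[*cw(79,y),.084],c)-[x0,y0])*3).round())
```

```text
7.7 [ 0.5891 -0.2412  0.2189] yaw etc [[0.159, 0.987, 0.001], [0.987, -0.159, -0.0], [-0.0, 0.001, -1.0]] F [ 0.2 -0.9  0.4] 0.9816999392812413 0.0 [-0.492  0.511  1.534 -0.     1.096 -0.333]
[[178.2, 222.4], [182.2, 264.4], [283.6, 222.3], [283.4, 264.3]]
146 145
-12 [501. 374.]
-7.5 [502. 363.]
0 [502. 344.]
11 [503. 316.]
```

View pics/w4c.png

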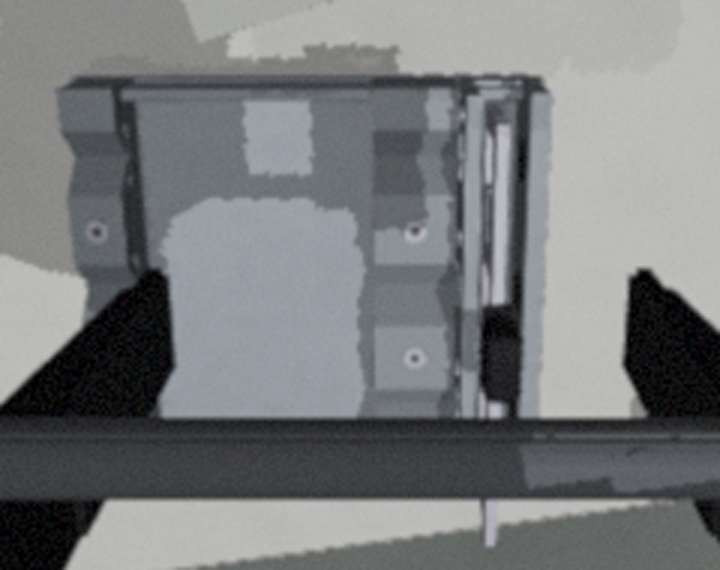

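The grip hit a firm stop 18 mm from where it began, now at cradle y ≈ −7 mm, so the lock is open. The screws at (415,231) and (414,358) match the cradle fit to within 1 mm. Next are the rollers.

Run:
```python
from h import *
delta([.46,.17,.28],2)
```

```text
dpos [385.3, -192.8, -61.5] drot [0.0, 0.0, -0.195]
```

arm_command(
  steps=[
    {"grip":80,"delta_pos":[45,-20,-20],"delta_rot":[0,0,-0.05]},
    {"grip":80,"delta_pos":[87,-42,-40],"delta_rot":[0,0,-0.1]},
    {"grip":80,"delta_pos":[130,-64,-60],"delta_rot":[0,0,-0.195]},
    {"grip":80,"delta_pos":[172,-86,-61],"delta_rot":[0,0,-0.195]},
    {"grip":80,"delta_pos":[215,-108,-61],"delta_rot":[0,0,-0.195]},
    {"grip":80,"delta_pos":[258,-130,-61],"delta_rot":[0,0,-0.195]},
    {"grip":80,"delta_pos":[300,-152,-61],"delta_rot":[0,0,-0.195]},
    {"grip":80,"delta_pos":[342,-173,-61],"delta_rot":[0,0,-0.195]},
    {"grip":80,"delta_pos":[385,-193,-61],"delta_rot":[0,0,-0.195]},
    {"grip":80,"delta_pos":[385,-193,-61],"delta_rot":[0,0,-0.195]},
    {"grip":80,"delta_pos":[385,-193,-61],"delta_rot":[0,0,-0.195]},
    {"grip":80,"delta_pos":[385,-193,-61],"delta_rot":[0,0,-0.195]},
    {"grip":80,"delta_pos":[385,-193,-61],"delta_rot":[0,0,-0.195]},
  ],
)

```text
clock: 9.05
eef_pos: [0.4596, 0.1693, 0.2795]
tool_rot: [0.695, 0.719, -0.0, 0.0]
ft_force: [-0.2, 0.4, 0.2]
opening: 0.843
gripper_force: 0.0
```

```bash
cat >> h.py <<'E'
def plan():
    st(); c=cams.get_calibration("wrist"); im=cams.snapshot("wrist"); cv2.imwrite("pics/plan.png",im)
    for m,y in rollers(im,c):
        a=np.radians(y); g=m-.007*np.array([np.cos(a),np.sin(a)]); print(g.round(4)); delta([*g,.013],y+90)
E
python3 -c "
from h import *
plan()"
```

```text
9.05 [0.4596 0.1693 0.2795] yaw etc [[-0.034, 0.999, -0.0], [0.999, 0.034, -0.0], [-0.0, -0.0, -1.0]] F [-0.2  0.4  0.2] 0.8428526522917215 0.0 [ 0.218  0.237  1.801 -0.     1.103  0.184]
roller 0.88 1909 [0.3853 0.2964] yaw -89.5 ext [-0.0956  0.0911] sleeve 702
roller 0.7 2365 [0.4914 0.2802] yaw -87.8 ext [-0.1119  0.0923] sleeve 661
[0.3852 0.3034]
dpos [136.6, -69.6, 266.6] drot [-0.0, 0.0, 0.025]
[0.4911 0.2872]
dpos [116.7, 35.7, 266.5] drot [-0.0, 0.0, -0.003]
```

arm_command(
  steps=[
    {"grip":60,"delta_pos":[40,12,20],"delta_rot":[0,0,0]},
    {"grip":60,"delta_pos":[80,24,50],"delta_rot":[0,0,0]},
    {"grip":60,"delta_pos":[117,36,80],"delta_rot":[0,0,0]},
    {"grip":60,"delta_pos":[117,36,120],"delta_rot":[0,0,0]},
    {"grip":60,"delta_pos":[117,36,160],"delta_rot":[0,0,0]},
    {"grip":60,"delta_pos":[117,36,200],"delta_rot":[0,0,0]},
    {"grip":60,"delta_pos":[117,36,230],"delta_rot":[0,0,0]},
    {"grip":60,"delta_pos":[117,36,250],"delta_rot":[0,0,0]},
    {"grip":60,"delta_pos":[117,36,260],"delta_rot":[0,0,0]},
    {"grip":60,"delta_pos":[117,36,266],"delta_rot":[0,0,0]},
    {"grip":60,"delta_pos":[117,36,266],"delta_rot":[0,0,0]},
    {"grip":60,"delta_pos":[117,36,266],"delta_rot":[0,0,0]},
    {"grip":40,"delta_pos":[117,36,266],"delta_rot":[0,0,0]},
    {"grip":30,"delta_pos":[117,36,266],"delta_rot":[0,0,0]},
    {"grip":15,"delta_pos":[117,36,266],"delta_rot":[0,0,0]},
    {"grip":15,"delta_pos":[117,36,266],"delta_rot":[0,0,0]},
    {"grip":15,"delta_pos":[117,36,266],"delta_rot":[0,0,0]},
    {"grip":15,"delta_pos":[117,36,266],"delta_rot":[0,0,0]},
  ],
)

```text
clock: 10.95
eef_pos: [0.4907, 0.2886, 0.0138]
tool_rot: [0.694, 0.72, 0.0, 0.0]
ft_force: [-0.8, 0.9, 1.8]
opening: 0.246
gripper_force: 30.0
```

```bash
python3 -c "
from h import *
g=cw(-42.9,56); print(g); delta([*g,.12],80.9)"
```

```text
[ 0.50625922 -0.23903394]
dpos [-527.8, -3.4, -106.2] drot [0.0, 0.0, -1.376]
```

arm_command(
  steps=[
    {"grip":15,"delta_pos":[0,0,-15],"delta_rot":[0,0,0]},
    {"grip":15,"delta_pos":[0,0,-40],"delta_rot":[0,0,0]},
    {"grip":15,"delta_pos":[0,0,-70],"delta_rot":[0,0,0]},
    {"grip":15,"delta_pos":[0,0,-100],"delta_rot":[0,0,0]},
    {"grip":15,"delta_pos":[0,0,-130],"delta_rot":[0,0,0]},
    {"grip":15,"delta_pos":[0,0,-130],"delta_rot":[0,0,0]},
  ],
)

```text
clock: 11.55
eef_pos: [0.492, 0.2892, 0.1471]
tool_rot: [0.694, 0.72, 0.003, 0.001]
ft_force: [0.8, 0.3, -1.9]
opening: 0.248
gripper_force: 30.0
```

arm_command(
  steps=[
    {"grip":15,"delta_pos":[-20,0,0],"delta_rot":[0,0,-0.05]},
    {"grip":15,"delta_pos":[-55,0,0],"delta_rot":[0,0,-0.15]},
    {"grip":15,"delta_pos":[-95,0,0],"delta_rot":[0,0,-0.25]},
    {"grip":15,"delta_pos":[-135,0,0],"delta_rot":[0,0,-0.36]},
    {"grip":15,"delta_pos":[-175,0,0],"delta_rot":[0,0,-0.47]},
    {"grip":15,"delta_pos":[-215,0,0],"delta_rot":[0,0,-0.58]},
    {"grip":15,"delta_pos":[-255,0,0],"delta_rot":[0,0,-0.69]},
    {"grip":15,"delta_pos":[-295,0,0],"delta_rot":[0,0,-0.8]},
    {"grip":15,"delta_pos":[-335,0,0],"delta_rot":[0,0,-0.91]},
    {"grip":15,"delta_pos":[-375,0,0],"delta_rot":[0,0,-1.02]},
    {"grip":15,"delta_pos":[-415,0,0],"delta_rot":[0,0,-1.13]},
    {"grip":15,"delta_pos":[-455,0,0],"delta_rot":[0,0,-1.23]},
    {"grip":15,"delta_pos":[-490,0,0],"delta_rot":[0,0,-1.32]},
    {"grip":15,"delta_pos":[-515,0,0],"delta_rot":[0,0,-1.376]},
    {"grip":15,"delta_pos":[-528,-3,0],"delta_rot":[0,0,-1.376]},
    {"grip":15,"delta_pos":[-528,-3,0],"delta_rot":[0,0,-1.376]},
    {"grip":15,"delta_pos":[-528,-3,0],"delta_rot":[0,0,-1.376]},
    {"grip":15,"delta_pos":[-528,-3,0],"delta_rot":[0,0,-1.376]},
  ],
)

```text
clock: 13.35
eef_pos: [0.5067, -0.2379, 0.1435]
tool_rot: [0.079, 0.997, 0.0, -0.0]
ft_force: [-0.3, -0.2, -0.9]
opening: 0.242
gripper_force: 30.0
```

Run:
```python
from h import *
st(); g=cw(-42.9,56); delta([*g,.038],80.9)
c=cams.get_calibration("wrist"); im=cams.snapshot("wrist"); cv2.imwrite("pics/w5.png",im); 
cv2.imwrite("pics/sc5.png",cams.snapshot("scene"))
```

```text
13.35 [ 0.5067 -0.2379  0.1435] yaw etc [[-0.987, 0.158, -0.0], [0.158, 0.987, 0.0], [0.0, 0.0, -1.0]] F [-0.3 -0.2 -0.9] 0.2424145909867597 29.999815821647644 [-0.557  0.494  1.806  0.     0.842 -1.97 ]
dpos [0.2, -1.2, 105.5] drot [0.0, -0.0, 0.0]
```

View pics/w5.png

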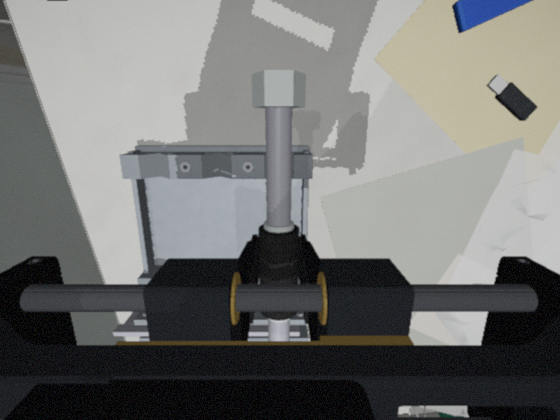

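The roller is held firmly, hub at (278,88) px, aligned with the left groove. I'll lower it.

arm_command(
  steps=[
    {"grip":15,"delta_pos":[0,-1,20],"delta_rot":[0,0,0]},
    {"grip":15,"delta_pos":[0,-1,45],"delta_rot":[0,0,0]},
    {"grip":15,"delta_pos":[0,-1,65],"delta_rot":[0,0,0]},
    {"grip":15,"delta_pos":[0,-1,80],"delta_rot":[0,0,0]},
    {"grip":15,"delta_pos":[0,-1,90],"delta_rot":[0,0,0]},
    {"grip":15,"delta_pos":[0,-1,96],"delta_rot":[0,0,0]},
    {"grip":15,"delta_pos":[0,-1,100],"delta_rot":[0,0,0]},
    {"grip":15,"delta_pos":[0,-1,103],"delta_rot":[0,0,0]},
    {"grip":15,"delta_pos":[0,-1,105],"delta_rot":[0,0,0]},
    {"grip":15,"delta_pos":[0,-1,105],"delta_rot":[0,0,0]},
    {"grip":15,"delta_pos":[0,-1,105],"delta_rot":[0,0,0]},
  ],
)

```text
clock: 14.55
eef_pos: [0.5069, -0.2399, 0.0401]
tool_rot: [0.079, 0.997, -0.0, 0.001]
ft_force: [-1.2, 4.7, 11.7]
opening: 0.246
gripper_force: 30.0
```

arm_command(
  steps=[
    {"grip":15,"delta_pos":[0,1,-1],"delta_rot":[0,0,0]},
    {"grip":15,"delta_pos":[0,1,-1],"delta_rot":[0,0,0]},
    {"grip":28,"delta_pos":[0,1,-1],"delta_rot":[0,0,0]},
    {"grip":40,"delta_pos":[0,1,-1],"delta_rot":[0,0,0]},
    {"grip":40,"delta_pos":[0,1,-1],"delta_rot":[0,0,0]},
    {"grip":40,"delta_pos":[0,1,-20],"delta_rot":[0,0,0]},
    {"grip":40,"delta_pos":[0,1,-50],"delta_rot":[0,0,0]},
    {"grip":50,"delta_pos":[0,1,-90],"delta_rot":[0,0,0]},
    {"grip":60,"delta_pos":[60,1,-130],"delta_rot":[0,0,0]},
    {"grip":60,"delta_pos":[100,1,-150],"delta_rot":[0,0,0]},
    {"grip":60,"delta_pos":[100,1,-150],"delta_rot":[0,0,0]},
    {"grip":60,"delta_pos":[100,1,-150],"delta_rot":[0,0,0]},
    {"grip":60,"delta_pos":[100,1,-150],"delta_rot":[0,0,0]},
  ],
)

```text
clock: 15.85
eef_pos: [0.4087, -0.2239, 0.1885]
tool_rot: [0.08, 0.997, -0.0, 0.0]
ft_force: [-0.3, -0.9, 0.4]
opening: 0.632
gripper_force: 0.0
```

Run:
```python
from h import *
st()
c=cams.get_calibration("wrist"); im=cams.snapshot("wrist"); cv2.imwrite("pics/w6.png",im); 
for x in (-144.5,-34.5-110+16,-34.5-27,-34.5,-7.5,55): print(x,w2px("wrist",[*cw(x,56),.036],c).round(1))
```

```text
15.85 [ 0.4087 -0.2239  0.1885] yaw etc [[-0.987, 0.159, 0.001], [0.159, 0.987, -0.001], [-0.001, -0.0, -1.0]] F [-0.3 -0.9  0.4] 0.6320870506597123 0.0 [-0.643  0.312  1.977  0.     0.852 -2.055]
-144.5 [279.  192.7]
-128.5 [279.  206.9]
-61.5 [279.  262.4]
-34.5 [279.  283.2]
-7.5 [279.  303.1]
55 [278.9 346.3]
```

View pics/w6.png

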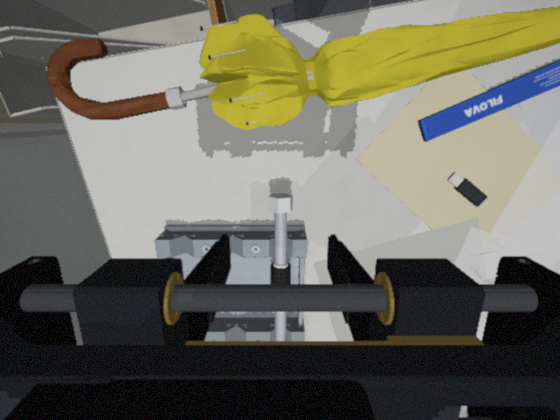

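The roller lies in the left groove: hub face near (281,197) px, sleeve from about (281,264), as predicted. Now I'll push it home with closed fingers.

```bash
python3 -c "
from h import *
delta([*cw(-163,56),.037],80.9); c=cams.get_calibration('wrist')
for uv in [(250,127),(215,60),(330,100)]: print((Q.T@(px2w('wrist',uv,.03,c)[:2]-o)*1000).round())"
```

```text
dpos [21.6, 0.3, 151.1] drot [0.0, 0.0, 0.0]
[-213.   26.]
[-277.   -7.]
[-240.  108.]
```

arm_command(
  steps=[
    {"grip":30,"delta_pos":[10,0,20],"delta_rot":[0,0,0]},
    {"grip":10,"delta_pos":[22,0,50],"delta_rot":[0,0,0]},
    {"grip":0,"delta_pos":[22,0,80],"delta_rot":[0,0,0]},
    {"grip":0,"delta_pos":[22,0,110],"delta_rot":[0,0,0]},
    {"grip":0,"delta_pos":[22,0,130],"delta_rot":[0,0,0]},
    {"grip":0,"delta_pos":[22,0,145],"delta_rot":[0,0,0]},
    {"grip":0,"delta_pos":[22,0,151],"delta_rot":[0,0,0]},
    {"grip":0,"delta_pos":[22,0,151],"delta_rot":[0,0,0]},
    {"grip":0,"delta_pos":[19,0,151],"delta_rot":[0,0,0]},
    {"grip":0,"delta_pos":[16,0,151],"delta_rot":[0,0,0]},
    {"grip":0,"delta_pos":[13,0,151],"delta_rot":[0,0,0]},
    {"grip":0,"delta_pos":[10,0,151],"delta_rot":[0,0,0]},
    {"grip":0,"delta_pos":[7,0,151],"delta_rot":[0,0,0]},
    {"grip":0,"delta_pos":[4,0,151],"delta_rot":[0,0,0]},
    {"grip":0,"delta_pos":[1,0,151],"delta_rot":[0,0,0]},
    {"grip":0,"delta_pos":[-2,0,151],"delta_rot":[0,0,0]},
    {"grip":0,"delta_pos":[-5,0,151],"delta_rot":[0,0,0]},
    {"grip":0,"delta_pos":[-8,0,151],"delta_rot":[0,0,0]},
    {"grip":0,"delta_pos":[-8,0,151],"delta_rot":[0,0,0]},
  ],
)

```text
clock: 17.8
eef_pos: [0.4165, -0.2249, 0.0376]
tool_rot: [0.079, 0.997, -0.0, 0.001]
ft_force: [0.1, -0.1, 0.3]
opening: 0.007
gripper_force: 0.0
```

```bash
python3 -c "
from h import *
s=st(); print((Q.T@(s['eef_pos'][:2]-o)*1000).round(1)); im=cams.snapshot('wrist'); cv2.imwrite('pics/w7.png',im); delta([*cw(-120,56),.037],80.9)"
```

```text
17.8 [ 0.4165 -0.2249  0.0376] yaw etc [[-0.987, 0.158, 0.001], [0.158, 0.987, -0.001], [-0.001, -0.0, -1.0]] F [ 0.1 -0.1  0.3] 0.007467456787773957 0.005280744371702895 [-0.635  0.58   2.094  0.     0.467 -2.047]
[-133.7   55.8]
dpos [-13.7, 0.3, 0.7] drot [-0.0, 0.001, -0.0]
```

arm_command(
  steps=[
    {"grip":0,"delta_pos":[-3,0,1],"delta_rot":[0,0,0]},
    {"grip":0,"delta_pos":[-6,0,1],"delta_rot":[0,0,0]},
    {"grip":0,"delta_pos":[-9,0,1],"delta_rot":[0,0,0]},
    {"grip":0,"delta_pos":[-10,0,1],"delta_rot":[0,0,0]},
  ],
)

```text
clock: 18.25
eef_pos: [0.4262, -0.2263, 0.0366]
tool_rot: [0.079, 0.997, -0.0, 0.0]
ft_force: [-1.2, 0.9, 1.0]
opening: 0.008
gripper_force: 1.0
```

```bash
python3 -c "
from h import *
s=st(); print((Q.T@(s['eef_pos'][:2]-o)*1000).round(1)); im=cams.snapshot('wrist'); cv2.imwrite('pics/w8.png',im[120:400,150:430].repeat(2,0).repeat(2,1)); "
```

```text
18.25 [ 0.4262 -0.2263  0.0366] yaw etc [[-0.987, 0.158, 0.0], [0.158, 0.987, -0.0], [-0.0, -0.0, -1.0]] F [-1.2  0.9  1. ] 0.008300709720741067 1.0068604373373091 [-0.625  0.589  2.072  0.     0.481 -2.038]
[-124.    55.9]
```

View pics/w8.png

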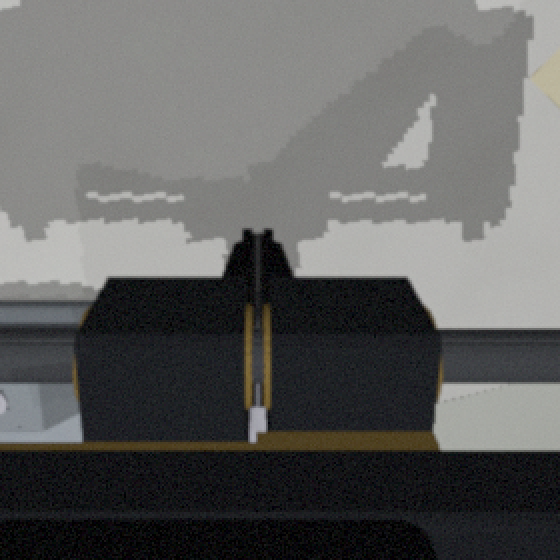

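The closed fingers are centred behind the hub, with the shaft visible at (258,415) in the crop. I'll continue in small steps and watch the force.

arm_command(
  steps=[
    {"grip":0,"delta_pos":[-1,0,0],"delta_rot":[0,0,0]},
    {"grip":0,"delta_pos":[-2,0,0],"delta_rot":[0,0,0]},
    {"grip":0,"delta_pos":[-3,0,0],"delta_rot":[0,0,0]},
    {"grip":0,"delta_pos":[-3,0,0],"delta_rot":[0,0,0]},
  ],
)

```text
clock: 18.7
eef_pos: [0.4274, -0.2264, 0.0365]
tool_rot: [0.079, 0.997, 0.001, -0.001]
ft_force: [-9.9, -1.3, 3.5]
opening: 0.004
gripper_force: 4.7
```

arm_command(
  steps=[
    {"grip":0,"delta_pos":[-1,0,0],"delta_rot":[0,0,0]},
    {"grip":0,"delta_pos":[-2,0,0],"delta_rot":[0,0,0]},
    {"grip":0,"delta_pos":[-2,0,0],"delta_rot":[0,0,0]},
  ],
)

```text
clock: 19.0
eef_pos: [0.4276, -0.2262, 0.0365]
tool_rot: [0.079, 0.997, 0.001, -0.003]
ft_force: [-21.0, -4.9, 10.6]
opening: 0.008
gripper_force: 10.2
```

It stopped firmly at the end stop. I'll back off and lift, then check the hub end numerically.

arm_command(
  steps=[
    {"grip":0,"delta_pos":[8,0,0],"delta_rot":[0,0,0]},
    {"grip":0,"delta_pos":[25,0,0],"delta_rot":[0,0,0]},
    {"grip":0,"delta_pos":[25,0,-40],"delta_rot":[0,0,0]},
    {"grip":0,"delta_pos":[25,0,-85],"delta_rot":[0,0,0]},
    {"grip":40,"delta_pos":[0,0,-130],"delta_rot":[0,0,0]},
    {"grip":60,"delta_pos":[-10,0,-170],"delta_rot":[0,0,0]},
    {"grip":60,"delta_pos":[-10,0,-180],"delta_rot":[0,0,0]},
    {"grip":60,"delta_pos":[-10,0,-180],"delta_rot":[0,0,0]},
    {"grip":60,"delta_pos":[-10,0,-180],"delta_rot":[0,0,0]},
  ],
)

```text
clock: 19.9
eef_pos: [0.4399, -0.2283, 0.2155]
tool_rot: [0.079, 0.997, 0.0, -0.001]
ft_force: [-0.1, 0.5, -1.2]
opening: 0.366
gripper_force: 0.0
```

```bash
cat >> h.py <<'E'
def hubend(cam="wrist",z=.046):
    c=cams.get_calibration(cam); im=cams.snapshot(cam); cv2.imwrite(f"pics/hub_{cam}_{status.read_state()['clock']:.1f}.png",im)
    for d in cams.masks_of("roller_a",cam):
        ys,xs=np.nonzero(d["region"]); C=np.array([Q.T@(px2w(cam,(x,y),z,c)[:2]-o)*1000 for x,y in zip(xs,ys)])
        print("hub end x",np.percentile(C[:,0],[0,1,99]).round(1),"y",np.median(C[:,1]).round(1),round(d["score"],2),len(xs))
E
python3 -c "
from h import *
st(); hubend(); delta([.42,.17,.28],1)"
```

```text
19.9 [ 0.4399 -0.2283  0.2155] yaw etc [[-0.987, 0.158, -0.001], [0.158, 0.987, 0.001], [0.001, 0.001, -1.0]] F [-0.1  0.5 -1.2] 0.3663594547897126 0.0 [-0.612  0.317  1.877  0.     0.949 -2.024]
hub end x [-113.9 -112.7   64.2] y 56.9 0.81 1605
dpos [82.8, 390.2, -64.3] drot [-0.001, -0.003, 1.394]
```

Hub end reads −110 mm after correcting for its lower edge, so the left roller is home. Now the second roller.

arm_command(
  steps=[
    {"grip":60,"delta_pos":[5,30,-30],"delta_rot":[0,0,0.1]},
    {"grip":60,"delta_pos":[13,65,-64],"delta_rot":[0,0,0.22]},
    {"grip":60,"delta_pos":[21,100,-64],"delta_rot":[0,0,0.34]},
    {"grip":60,"delta_pos":[30,140,-64],"delta_rot":[0,0,0.47]},
    {"grip":60,"delta_pos":[38,180,-64],"delta_rot":[0,0,0.6]},
    {"grip":60,"delta_pos":[46,220,-64],"delta_rot":[0,0,0.73]},
    {"grip":60,"delta_pos":[55,260,-64],"delta_rot":[0,0,0.86]},
    {"grip":60,"delta_pos":[63,300,-64],"delta_rot":[0,0,1.0]},
    {"grip":60,"delta_pos":[71,340,-64],"delta_rot":[0,0,1.14]},
    {"grip":60,"delta_pos":[78,370,-64],"delta_rot":[0,0,1.27]},
    {"grip":60,"delta_pos":[83,390,-64],"delta_rot":[0,0,1.394]},
    {"grip":60,"delta_pos":[83,390,-64],"delta_rot":[0,0,1.394]},
    {"grip":60,"delta_pos":[83,390,-64],"delta_rot":[0,0,1.394]},
    {"grip":60,"delta_pos":[83,390,-64],"delta_rot":[0,0,1.394]},
  ],
)

```text
clock: 21.4
eef_pos: [0.4202, 0.1688, 0.28]
tool_rot: [0.7, 0.714, -0.001, -0.0]
ft_force: [-0.3, 0.7, -0.4]
opening: 0.631
gripper_force: 0.0
```

```bash
python3 -c "
from h import *
plan()"
```

```text
21.4 [0.4202 0.1688 0.28  ] yaw etc [[-0.02, 1.0, -0.001], [1.0, 0.02, -0.0], [-0.0, -0.001, -1.0]] F [-0.3  0.7 -0.4] 0.631279553856107 0.0 [ 0.236  0.18   1.877 -0.     1.086  0.216]
roller 0.76 1977 [0.3853 0.2961] yaw -89.5 ext [-0.0972  0.0908] sleeve 674
[0.3853 0.3031]
dpos [135.1, -32.5, 267.4] drot [-0.0, 0.0, 0.009]
```

arm_command(
  steps=[
    {"grip":60,"delta_pos":[45,-11,20],"delta_rot":[0,0,-0.01]},
    {"grip":60,"delta_pos":[90,-22,50],"delta_rot":[0,0,-0.01]},
    {"grip":60,"delta_pos":[134,-32,80],"delta_rot":[0,0,-0.01]},
    {"grip":60,"delta_pos":[134,-32,120],"delta_rot":[0,0,-0.01]},
    {"grip":60,"delta_pos":[134,-32,160],"delta_rot":[0,0,-0.01]},
    {"grip":60,"delta_pos":[134,-32,200],"delta_rot":[0,0,0.0]},
    {"grip":60,"delta_pos":[134,-32,230],"delta_rot":[0,0,0.01]},
    {"grip":60,"delta_pos":[134,-32,250],"delta_rot":[0,0,0.01]},
    {"grip":60,"delta_pos":[134,-32,260],"delta_rot":[0,0,0.01]},
    {"grip":60,"delta_pos":[134,-32,267],"delta_rot":[0,0,0.01]},
    {"grip":60,"delta_pos":[134,-32,267],"delta_rot":[0,0,0.01]},
    {"grip":60,"delta_pos":[134,-32,267],"delta_rot":[0,0,0.01]},
    {"grip":40,"delta_pos":[134,-32,267],"delta_rot":[0,0,0.01]},
    {"grip":30,"delta_pos":[134,-32,267],"delta_rot":[0,0,0.01]},
    {"grip":15,"delta_pos":[134,-32,267],"delta_rot":[0,0,0.01]},
    {"grip":15,"delta_pos":[134,-32,267],"delta_rot":[0,0,0.01]},
    {"grip":15,"delta_pos":[134,-32,267],"delta_rot":[0,0,0.01]},
    {"grip":15,"delta_pos":[134,-32,267],"delta_rot":[0,0,0.01]},
  ],
)

```text
clock: 23.3
eef_pos: [0.3856, 0.3029, 0.0138]
tool_rot: [0.704, 0.71, -0.0, -0.0]
ft_force: [-2.4, -1.3, 4.5]
opening: 0.244
gripper_force: 30.0
```

```bash
python3 -c "
from h import *
s=st();k=s['eef_pos'][1]-.2961; print(k); delta([*cw(-34.5-1000*k,-56),.147],80.9)"
```

```text
23.3 [0.3856 0.3029 0.0138] yaw etc [[-0.008, 1.0, -0.0], [1.0, 0.008, -0.0], [-0.0, -0.0, -1.0]] F [-2.4 -1.3  4.5] 0.24379194394959317 29.999991059303284 [ 0.531  0.639  2.063 -0.     0.441  0.523]
0.006790873359378891
dpos [-653.6, 99.2, -133.1] drot [-0.001, -0.0, -1.404]
```

arm_command(
  steps=[
    {"grip":15,"delta_pos":[0,0,-15],"delta_rot":[0,0,0]},
    {"grip":15,"delta_pos":[0,0,-40],"delta_rot":[0,0,0]},
    {"grip":15,"delta_pos":[0,10,-75],"delta_rot":[0,0,0]},
    {"grip":15,"delta_pos":[-10,30,-105],"delta_rot":[0,0,0]},
    {"grip":15,"delta_pos":[-30,50,-133],"delta_rot":[0,0,0]},
    {"grip":15,"delta_pos":[-60,70,-140],"delta_rot":[0,0,0]},
    {"grip":15,"delta_pos":[-90,80,-140],"delta_rot":[0,0,-0.05]},
    {"grip":15,"delta_pos":[-130,90,-140],"delta_rot":[0,0,-0.15]},
    {"grip":15,"delta_pos":[-170,99,-140],"delta_rot":[0,0,-0.25]},
  ],
)

```text
clock: 24.2
eef_pos: [0.4864, 0.1324, 0.1535]
tool_rot: [0.608, 0.794, 0.0, 0.0]
ft_force: [1.1, -0.0, -2.0]
opening: 0.248
gripper_force: 30.0
```

```bash
python3 -c "
from h import *
s=st();delta([*cw(-41.3,-56),.147],80.9)"
```

```text
24.2 [0.4864 0.1324 0.1535] yaw etc [[-0.26, 0.966, 0.0], [0.966, 0.26, -0.0], [-0.0, 0.0, -1.0]] F [ 1.1 -0.  -2. ] 0.248267565038565 29.99900221824646 [ 0.135  0.412  1.929 -0.     0.8   -0.128]
dpos [-466.7, -121.7, 6.5] drot [0.0, 0.0, -1.149]
```

arm_command(
  steps=[
    {"grip":15,"delta_pos":[-38,-10,0],"delta_rot":[0,0,-0.1]},
    {"grip":15,"delta_pos":[-77,-20,0],"delta_rot":[0,0,-0.2]},
    {"grip":15,"delta_pos":[-116,-30,0],"delta_rot":[0,0,-0.3]},
    {"grip":15,"delta_pos":[-155,-40,0],"delta_rot":[0,0,-0.4]},
    {"grip":15,"delta_pos":[-194,-51,0],"delta_rot":[0,0,-0.5]},
    {"grip":15,"delta_pos":[-233,-61,0],"delta_rot":[0,0,-0.6]},
    {"grip":15,"delta_pos":[-272,-71,0],"delta_rot":[0,0,-0.7]},
    {"grip":15,"delta_pos":[-311,-81,0],"delta_rot":[0,0,-0.8]},
    {"grip":15,"delta_pos":[-350,-91,0],"delta_rot":[0,0,-0.9]},
    {"grip":15,"delta_pos":[-389,-101,0],"delta_rot":[0,0,-1.0]},
    {"grip":15,"delta_pos":[-428,-112,0],"delta_rot":[0,0,-1.1]},
    {"grip":15,"delta_pos":[-455,-119,0],"delta_rot":[0,0,-1.149]},
    {"grip":15,"delta_pos":[-467,-122,0],"delta_rot":[0,0,-1.149]},
    {"grip":15,"delta_pos":[-467,-122,0],"delta_rot":[0,0,-1.149]},
    {"grip":15,"delta_pos":[-467,-122,0],"delta_rot":[0,0,-1.149]},
    {"grip":15,"delta_pos":[-467,-122,0],"delta_rot":[0,0,-1.149]},
  ],
)

```text
clock: 25.8
eef_pos: [0.4875, -0.3475, 0.1537]
tool_rot: [0.082, 0.997, 0.0, -0.0]
ft_force: [0.3, 0.5, -2.0]
opening: 0.243
gripper_force: 30.0
```

```bash
python3 -c "
from h import *
s=st();delta([*cw(-41.3,-55),.0385],80.9); hubend(z=.15)"
```

```text
25.8 [ 0.4875 -0.3475  0.1537] yaw etc [[-0.987, 0.163, -0.0], [0.163, 0.987, 0.0], [0.0, 0.0, -1.0]] F [ 0.3  0.5 -2. ] 0.24259584138989412 29.998362958431244 [-0.73   0.53   1.7    0.     0.913 -2.137]
dpos [-3.0, -1.0, 115.2] drot [0.0, -0.0, -0.004]
hub end x [-114.2 -113.7  -37.5] y 12.7 0.69 2727
hub end x [-148.4 -147.4   15.8] y -54.0 0.66 8151
```

arm_command(
  steps=[
    {"grip":15,"delta_pos":[-3,-1,25],"delta_rot":[0,0,-0.004]},
    {"grip":15,"delta_pos":[-3,-1,50],"delta_rot":[0,0,-0.004]},
    {"grip":15,"delta_pos":[-3,-1,72],"delta_rot":[0,0,-0.004]},
    {"grip":15,"delta_pos":[-3,-1,90],"delta_rot":[0,0,-0.004]},
    {"grip":15,"delta_pos":[-3,-1,100],"delta_rot":[0,0,-0.004]},
    {"grip":15,"delta_pos":[-3,-1,107],"delta_rot":[0,0,-0.004]},
    {"grip":15,"delta_pos":[-3,-1,111],"delta_rot":[0,0,-0.004]},
    {"grip":15,"delta_pos":[-3,-1,113],"delta_rot":[0,0,-0.004]},
    {"grip":15,"delta_pos":[-3,-1,115],"delta_rot":[0,0,-0.004]},
    {"grip":15,"delta_pos":[-3,-1,115],"delta_rot":[0,0,-0.004]},
    {"grip":15,"delta_pos":[-3,-1,115],"delta_rot":[0,0,-0.004]},
  ],
)

```text
clock: 27.0
eef_pos: [0.4905, -0.3504, 0.0396]
tool_rot: [0.08, 0.997, -0.0, 0.001]
ft_force: [-0.3, 3.1, 5.5]
opening: 0.243
gripper_force: 30.0
```

arm_command(
  steps=[
    {"grip":15,"delta_pos":[0,1,0],"delta_rot":[0,0,0]},
    {"grip":28,"delta_pos":[0,1,0],"delta_rot":[0,0,0]},
    {"grip":40,"delta_pos":[0,1,0],"delta_rot":[0,0,0]},
    {"grip":40,"delta_pos":[0,1,0],"delta_rot":[0,0,0]},
    {"grip":40,"delta_pos":[0,1,-20],"delta_rot":[0,0,0]},
    {"grip":40,"delta_pos":[0,1,-50],"delta_rot":[0,0,0]},
    {"grip":50,"delta_pos":[0,1,-90],"delta_rot":[0,0,0]},
    {"grip":60,"delta_pos":[60,1,-130],"delta_rot":[0,0,0]},
    {"grip":60,"delta_pos":[100,1,-150],"delta_rot":[0,0,0]},
    {"grip":60,"delta_pos":[100,1,-150],"delta_rot":[0,0,0]},
    {"grip":60,"delta_pos":[100,1,-150],"delta_rot":[0,0,0]},
    {"grip":60,"delta_pos":[100,1,-150],"delta_rot":[0,0,0]},
  ],
)

```text
clock: 28.2
eef_pos: [0.3922, -0.3339, 0.1885]
tool_rot: [0.08, 0.997, -0.0, 0.0]
ft_force: [-0.4, -0.8, -0.3]
opening: 0.631
gripper_force: 0.0
```

```bash
python3 -c "
from h import *
s=st(); hubend(); delta([*cw(-163,-55.3),.037],80.9); c=cams.get_calibration('wrist')
im=cams.snapshot('wrist'); cv2.imwrite('pics/w9.png',im)"
```

```text
28.2 [ 0.3922 -0.3339  0.1885] yaw etc [[-0.987, 0.16, 0.001], [0.16, 0.987, -0.0], [-0.001, -0.0, -1.0]] F [-0.4 -0.8 -0.3] 0.6306703866120559 0.0 [-0.834  0.377  1.867  0.     0.897 -2.244]
hub end x [-146.5 -145.4   33.9] y -54.2 0.96 1733
hub end x [-116.7 -116.6  -50.9] y 53.3 0.92 773
dpos [22.6, -0.0, 150.7] drot [0.001, -0.001, -0.001]
```

View pics/w9.png

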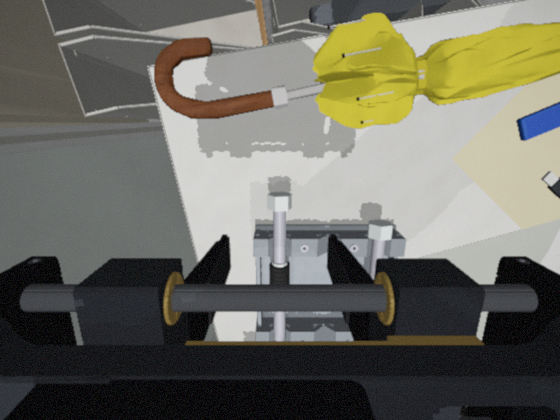

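Both rollers lie in their grooves, hubs at (279,200) for the right groove and (380,228) for the left. The right one is not pushed in yet, so I'll push it now.

arm_command(
  steps=[
    {"grip":30,"delta_pos":[10,0,20],"delta_rot":[0,0,0]},
    {"grip":10,"delta_pos":[22,0,50],"delta_rot":[0,0,0]},
    {"grip":0,"delta_pos":[22,0,80],"delta_rot":[0,0,0]},
    {"grip":0,"delta_pos":[22,0,110],"delta_rot":[0,0,0]},
    {"grip":0,"delta_pos":[22,0,130],"delta_rot":[0,0,0]},
    {"grip":0,"delta_pos":[22,0,145],"delta_rot":[0,0,0]},
    {"grip":0,"delta_pos":[22,0,151],"delta_rot":[0,0,0]},
    {"grip":0,"delta_pos":[22,0,151],"delta_rot":[0,0,0]},
    {"grip":0,"delta_pos":[19,0,151],"delta_rot":[0,0,0]},
    {"grip":0,"delta_pos":[16,0,151],"delta_rot":[0,0,0]},
    {"grip":0,"delta_pos":[13,0,151],"delta_rot":[0,0,0]},
    {"grip":0,"delta_pos":[10,0,151],"delta_rot":[0,0,0]},
    {"grip":0,"delta_pos":[7,0,151],"delta_rot":[0,0,0]},
    {"grip":0,"delta_pos":[4,0,151],"delta_rot":[0,0,0]},
    {"grip":0,"delta_pos":[1,0,151],"delta_rot":[0,0,0]},
    {"grip":0,"delta_pos":[-2,0,151],"delta_rot":[0,0,0]},
    {"grip":0,"delta_pos":[-5,0,151],"delta_rot":[0,0,0]},
    {"grip":0,"delta_pos":[-8,0,151],"delta_rot":[0,0,0]},
    {"grip":0,"delta_pos":[-8,0,151],"delta_rot":[0,0,0]},
  ],
)

```text
clock: 30.25
eef_pos: [0.3999, -0.3348, 0.0377]
tool_rot: [0.08, 0.997, -0.0, 0.0]
ft_force: [-0.3, -0.3, 0.4]
opening: 0.002
gripper_force: 0.3
```

arm_command(
  steps=[
    {"grip":0,"delta_pos":[-3,0,0],"delta_rot":[0,0,0]},
    {"grip":0,"delta_pos":[-6,0,0],"delta_rot":[0,0,0]},
    {"grip":0,"delta_pos":[-8,0,0],"delta_rot":[0,0,0]},
    {"grip":0,"delta_pos":[-10,0,0],"delta_rot":[0,0,0]},
    {"grip":0,"delta_pos":[-10,0,0],"delta_rot":[0,0,0]},
  ],
)

```text
clock: 30.75
eef_pos: [0.4098, -0.3364, 0.0376]
tool_rot: [0.08, 0.997, -0.0, 0.0]
ft_force: [-0.9, 0.9, 1.9]
opening: 0.004
gripper_force: 0.8
```

arm_command(
  steps=[
    {"grip":0,"delta_pos":[-1,0,0],"delta_rot":[0,0,0]},
    {"grip":0,"delta_pos":[-2,0,0],"delta_rot":[0,0,0]},
    {"grip":0,"delta_pos":[-3,0,0],"delta_rot":[0,0,0]},
    {"grip":0,"delta_pos":[-3,0,0],"delta_rot":[0,0,0]},
  ],
)

```text
clock: 31.15
eef_pos: [0.41, -0.3362, 0.0375]
tool_rot: [0.08, 0.997, 0.001, -0.002]
ft_force: [-19.7, -2.8, 9.1]
opening: 0.005
gripper_force: 9.6
```

```bash
python3 -c "
from h import *
s=st(); print((Q.T@(s['eef_pos'][:2]-o)*1000).round(1))"
```

```text
31.15 [ 0.41   -0.3362  0.0375] yaw etc [[-0.987, 0.159, -0.004], [0.159, 0.987, 0.002], [0.005, 0.002, -1.0]] F [-19.7  -2.8   9.1] 0.004931264166187657 9.635692946612835 [-0.811  0.627  1.951 -0.003  0.568 -2.22 ]
[-122.5  -55.2]
```

Both rollers stop at the same push position (−122.5 mm). I'll back off, check, and go to the lock grip.

arm_command(
  steps=[
    {"grip":0,"delta_pos":[8,0,0],"delta_rot":[0,0,0]},
    {"grip":0,"delta_pos":[25,0,0],"delta_rot":[0,0,0]},
    {"grip":0,"delta_pos":[25,0,-40],"delta_rot":[0,0,0]},
    {"grip":0,"delta_pos":[25,0,-85],"delta_rot":[0,0,0]},
    {"grip":40,"delta_pos":[0,0,-130],"delta_rot":[0,0,0]},
    {"grip":50,"delta_pos":[-10,0,-170],"delta_rot":[0,0,0]},
    {"grip":50,"delta_pos":[-10,0,-180],"delta_rot":[0,0,0]},
    {"grip":50,"delta_pos":[-10,0,-180],"delta_rot":[0,0,0]},
    {"grip":50,"delta_pos":[-10,0,-180],"delta_rot":[0,0,0]},
  ],
)

```text
clock: 32.05
eef_pos: [0.4217, -0.3379, 0.2164]
tool_rot: [0.08, 0.997, 0.001, -0.0]
ft_force: [-0.4, 0.8, -0.0]
opening: 0.366
gripper_force: 0.0
```

```bash
python3 -c "
from h import *
st(); hubend(); delta([*cw(78,-7),.068],-9.1)"
```

```text
32.05 [ 0.4217 -0.3379  0.2164] yaw etc [[-0.987, 0.159, -0.001], [0.159, 0.987, 0.001], [0.001, 0.001, -1.0]] F [-0.4  0.8 -0. ] 0.3656666128802161 0.0 [-0.798  0.379  1.774  0.     0.991 -2.209]
hub end x [-114.2 -114.2  -29.5] y 54.8 0.89 1072
hub end x [-114.3 -113.1   64.2] y -54.3 0.68 1564
dpos [-189.1, 48.1, 147.6] drot [-0.0, -0.003, 1.57]
```

arm_command(
  steps=[
    {"grip":50,"delta_pos":[-15,4,0],"delta_rot":[0,0,0.12]},
    {"grip":50,"delta_pos":[-32,8,0],"delta_rot":[0,0,0.26]},
    {"grip":50,"delta_pos":[-50,12,0],"delta_rot":[0,0,0.4]},
    {"grip":50,"delta_pos":[-68,16,0],"delta_rot":[0,0,0.54]},
    {"grip":50,"delta_pos":[-86,21,0],"delta_rot":[0,0,0.68]},
    {"grip":50,"delta_pos":[-104,26,0],"delta_rot":[0,0,0.82]},
    {"grip":50,"delta_pos":[-122,31,0],"delta_rot":[0,0,0.96]},
    {"grip":50,"delta_pos":[-140,36,0],"delta_rot":[0,0,1.1]},
    {"grip":50,"delta_pos":[-158,40,0],"delta_rot":[0,0,1.24]},
    {"grip":50,"delta_pos":[-174,44,0],"delta_rot":[0,0,1.38]},
    {"grip":50,"delta_pos":[-185,47,30],"delta_rot":[0,0,1.5]},
    {"grip":50,"delta_pos":[-189,48,60],"delta_rot":[0,0,1.57]},
    {"grip":50,"delta_pos":[-189,48,60],"delta_rot":[0,0,1.57]},
    {"grip":50,"delta_pos":[-189,48,60],"delta_rot":[0,0,1.57]},
    {"grip":50,"delta_pos":[-189,48,60],"delta_rot":[0,0,1.57]},
  ],
)

```text
clock: 33.65
eef_pos: [0.6166, -0.3215, 0.1589]
tool_rot: [0.761, 0.649, 0.0, 0.001]
ft_force: [-0.1, 0.2, -0.6]
opening: 0.524
gripper_force: 0.0
```

```bash
python3 -c "
from h import *
st(); delta([*cw(78,-7),.068],-9.1)"
```

```text
33.65 [ 0.6166 -0.3215  0.1589] yaw etc [[0.157, 0.988, 0.001], [0.988, -0.157, -0.001], [-0.001, 0.001, -1.0]] F [-0.1  0.2 -0.6] 0.5244882615539307 0.0 [-0.576  0.652  1.436  0.     1.053 -0.418]
dpos [1.1, -1.2, 90.9] drot [0.001, 0.001, 0.001]
```

Descend, pinch, then slide in steps to +y (tool +x).

arm_command(
  steps=[
    {"grip":50,"delta_pos":[1,-1,30],"delta_rot":[0,0,0]},
    {"grip":50,"delta_pos":[1,-1,60],"delta_rot":[0,0,0]},
    {"grip":50,"delta_pos":[1,-1,80],"delta_rot":[0,0,0]},
    {"grip":50,"delta_pos":[1,-1,88],"delta_rot":[0,0,0]},
    {"grip":50,"delta_pos":[1,-1,91],"delta_rot":[0,0,0]},
    {"grip":50,"delta_pos":[1,-1,91],"delta_rot":[0,0,0]},
    {"grip":30,"delta_pos":[1,-1,91],"delta_rot":[0,0,0]},
    {"grip":20,"delta_pos":[1,-1,91],"delta_rot":[0,0,0]},
    {"grip":5,"delta_pos":[1,-1,91],"delta_rot":[0,0,0]},
    {"grip":5,"delta_pos":[1,-1,91],"delta_rot":[0,0,0]},
    {"grip":5,"delta_pos":[1,-1,91],"delta_rot":[0,0,0]},
  ],
)

```text
clock: 34.75
eef_pos: [0.6157, -0.3199, 0.0668]
tool_rot: [0.761, 0.649, 0.0, 0.0]
ft_force: [1.5, 0.2, 0.2]
opening: 0.164
gripper_force: 0.0
```

arm_command(
  steps=[
    {"grip":5,"delta_pos":[2,0,0],"delta_rot":[0,0,0]},
    {"grip":5,"delta_pos":[4,0,0],"delta_rot":[0,0,0]},
    {"grip":5,"delta_pos":[6,0,0],"delta_rot":[0,0,0]},
    {"grip":5,"delta_pos":[8,0,0],"delta_rot":[0,0,0]},
    {"grip":5,"delta_pos":[10,0,0],"delta_rot":[0,0,0]},
    {"grip":5,"delta_pos":[10,0,0],"delta_rot":[0,0,0]},
  ],
)

```text
clock: 35.35
eef_pos: [0.6173, -0.3096, 0.0668]
tool_rot: [0.761, 0.649, 0.0, -0.0]
ft_force: [-0.6, 0.6, 2.8]
opening: 0.143
gripper_force: 30.0
```

```bash
python3 -c "
from h import *
s=st(); print((Q.T@(s['eef_pos'][:2]-o)*1000).round(1))"
```

```text
35.35 [ 0.6173 -0.3096  0.0668] yaw etc [[0.158, 0.987, 0.0], [0.987, -0.158, 0.0], [0.0, 0.0, -1.0]] F [-0.6  0.6  2.8] 0.14311118297236533 30.000755488872528 [-0.561  0.748  1.517  0.     0.876 -0.402]
[77.9  3.9]
```

arm_command(
  steps=[
    {"grip":5,"delta_pos":[2,0,0],"delta_rot":[0,0,0]},
    {"grip":5,"delta_pos":[4,0,0],"delta_rot":[0,0,0]},
    {"grip":5,"delta_pos":[6,0,0],"delta_rot":[0,0,0]},
    {"grip":5,"delta_pos":[8,0,0],"delta_rot":[0,0,0]},
    {"grip":5,"delta_pos":[10,0,0],"delta_rot":[0,0,0]},
    {"grip":5,"delta_pos":[12,0,0],"delta_rot":[0,0,0]},
    {"grip":5,"delta_pos":[12,0,0],"delta_rot":[0,0,0]},
  ],
)

```text
clock: 36.05
eef_pos: [0.6192, -0.2978, 0.0667]
tool_rot: [0.761, 0.649, 0.0, -0.0]
ft_force: [-1.2, 1.5, 4.5]
opening: 0.144
gripper_force: 30.0
```

arm_command(
  steps=[
    {"grip":5,"delta_pos":[1,0,0],"delta_rot":[0,0,0]},
    {"grip":5,"delta_pos":[2,0,0],"delta_rot":[0,0,0]},
    {"grip":5,"delta_pos":[2,0,0],"delta_rot":[0,0,0]},
  ],
)

```text
clock: 36.35
eef_pos: [0.6195, -0.2961, 0.0668]
tool_rot: [0.761, 0.649, 0.0, 0.0]
ft_force: [-1.1, -1.0, 4.3]
opening: 0.144
gripper_force: 30.0
```

```bash
python3 -c "
from h import *
s=st(); print((Q.T@(s['eef_pos'][:2]-o)*1000).round(1))"
```

```text
36.35 [ 0.6195 -0.2961  0.0668] yaw etc [[0.158, 0.987, 0.0], [0.987, -0.158, -0.0], [-0.0, 0.0, -1.0]] F [-1.1 -1.   4.3] 0.14435826547985733 30.00085026025772 [-0.542  0.743  1.528  0.     0.87  -0.383]
[78.  17.5]
```

arm_command(
  steps=[
    {"grip":5,"delta_pos":[1,0,0],"delta_rot":[0,0,0]},
    {"grip":5,"delta_pos":[2,0,0],"delta_rot":[0,0,0]},
    {"grip":5,"delta_pos":[2,0,0],"delta_rot":[0,0,0]},
  ],
)

```text
clock: 36.65
eef_pos: [0.6195, -0.296, 0.0668]
tool_rot: [0.761, 0.649, -0.001, 0.001]
ft_force: [-4.0, -10.4, 2.5]
opening: 0.149
gripper_force: 30.0
```

arm_command(
  steps=[
    {"grip":5,"delta_pos":[1,0,0],"delta_rot":[0,0,0]},
    {"grip":5,"delta_pos":[2,0,0],"delta_rot":[0,0,0]},
    {"grip":5,"delta_pos":[2,0,0],"delta_rot":[0,0,0]},
  ],
)

```text
clock: 36.95
eef_pos: [0.6196, -0.2958, 0.0668]
tool_rot: [0.761, 0.649, -0.001, 0.002]
ft_force: [-6.1, -21.0, 1.9]
opening: 0.143
gripper_force: 30.0
```

```bash
python3 -c "
from h import *
s=st(); print((Q.T@(s['eef_pos'][:2]-o)*1000).round(1))"
```

```text
36.95 [ 0.6196 -0.2958  0.0668] yaw etc [[0.159, 0.987, 0.001], [0.987, -0.159, -0.005], [-0.004, 0.001, -1.0]] F [ -6.1 -21.    1.9] 0.14319480546248192 29.99141961336136 [-0.54   0.743  1.53  -0.005  0.866 -0.378]
[78.  17.8]
```

The slide is at a firm stop after about 24 mm of travel. I'll ease off, release and lift clear.

arm_command(
  steps=[
    {"grip":5,"delta_pos":[-4,0,0],"delta_rot":[0,0,0]},
    {"grip":30,"delta_pos":[-4,0,0],"delta_rot":[0,0,0]},
    {"grip":50,"delta_pos":[-4,0,0],"delta_rot":[0,0,0]},
    {"grip":50,"delta_pos":[-4,0,0],"delta_rot":[0,0,0]},
    {"grip":50,"delta_pos":[-4,0,-15],"delta_rot":[0,0,0]},
    {"grip":70,"delta_pos":[-4,0,-50],"delta_rot":[0,0,0]},
    {"grip":90,"delta_pos":[20,-20,-100],"delta_rot":[0,0,0]},
    {"grip":95,"delta_pos":[50,-40,-150],"delta_rot":[0,0,0]},
    {"grip":95,"delta_pos":[60,-50,-200],"delta_rot":[0,0,0]},
    {"grip":95,"delta_pos":[60,-50,-230],"delta_rot":[0,0,0]},
    {"grip":95,"delta_pos":[60,-50,-230],"delta_rot":[0,0,0]},
    {"grip":95,"delta_pos":[60,-50,-230],"delta_rot":[0,0,0]},
  ],
)

```text
clock: 38.15
eef_pos: [0.5803, -0.2247, 0.2988]
tool_rot: [0.761, 0.649, 0.001, 0.002]
ft_force: [-0.4, -0.3, -0.6]
opening: 0.979
gripper_force: 0.0
```

Run:
```python
from h import *
st(); c=cams.get_calibration("wrist"); im=cams.snapshot("wrist")
x0,y0=(w2px("wrist",[*cw(0,0),.03],c)-[100,80]).astype(int); cv2.imwrite("pics/w10.png",cv2.resize(im[y0:y0+180,x0:x0+200],None,fx=3.3,fy=3.3,interpolation=cv2.INTER_CUBIC))
for y in (-7.5,11,17.5): print(y,((w2px("wrist",[*cw(79,y),.084],c)-[x0,y0])*3.3).round())
print([(np.round(Q.T@(np.array(d["point"][:2])-o)*1000),round(d["score"],2)) for d in cams.spot_in("roller_a","wrist")])
```

```text
38.15 [ 0.5803 -0.2247  0.2988] yaw etc [[0.158, 0.987, 0.003], [0.987, -0.158, -0.001], [-0.001, 0.003, -1.0]] F [-0.4 -0.3 -0.6] 0.9786279721643317 0.0 [-0.476  0.423  1.465  0.     1.25  -0.317]
-7.5 [515. 326.]
11 [517. 285.]
17.5 [517. 270.]
[(array([ -4., -48.]), 0.83), (array([-15.,  61.]), 0.7), (array([ 9., 11.]), 0.41)]
```

View pics/w10.png

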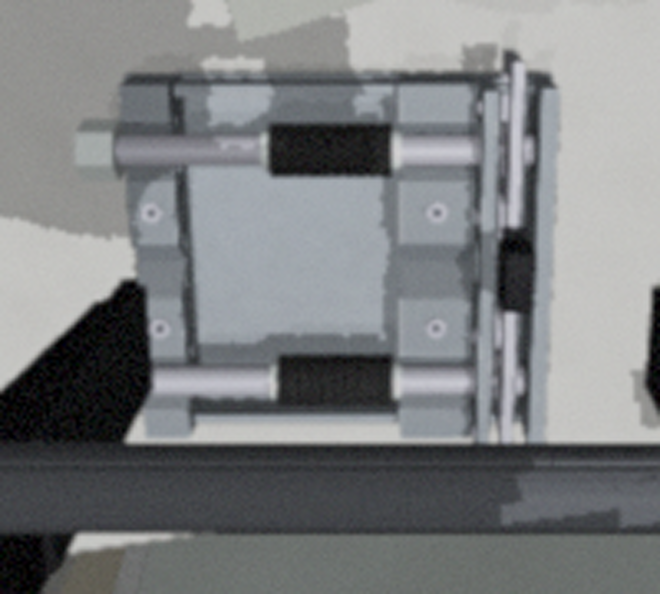

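The grip is at (515,270) px, at its locked end, and both rollers sit with their necks in the plate at (515,150) and (508,383). Before handing in, I'll check once for a hidden third roller.

Run:
```python
from h import *
bad=False
for n in ("scene","side"):
    cv2.imwrite(f"pics/end_{n}.png",cams.snapshot(n))
    for d in cams.spot_in("roller_a",n):
        p=np.array(d["point"]); q=Q.T@(p[:2]-o)*1000; print(n,p.round(3),round(d["score"],2),q.round())
        if d["score"]>.45 and (abs(q)>160).any(): bad=True
print("bad",bad)
if not bad: print(job_done())
```

```text
scene [ 0.521 -0.242  0.044] 0.59 [-28.  55.]
side [ 0.528 -0.233  0.041] 0.66 [-22.  65.]
side [ 0.507 -0.345  0.038] 0.52 [-25. -49.]
bad False
the job is handed in; nothing more can be done
None
```

I handed the job in at about 38 s: both rollers on the desk are against the end stop in the left and right grooves, the lock grip is fully over at its locked end, and the gripper has let go (no verdict was returned).

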